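# Find the tired spring isolator of a microscope stage and push its tag down

### The job

Three spring isolators of a microscope's vibration stage stand in a row on the dark base plate. With the fingertips press their round black pads down by about 5 mm each, one at a time from the robot's left to its right, to find the softest spring; then push the orange tag of that softest isolator all the way down, leaving the other two tags up. Pick nothing up, and do not shift the beaker, bottle, dish and brass nut standing around.

Things in the scene. Friction and masses are not known exactly. Their poses are not given: they have to be found in the camera images.
- base: Fixed dark steel base plate, 240 (x) by 400 (y) by 12 mm, flat on the bench. Origin: centre of its underside; its y axis points to the robot's left, its x axis away from the robot. On it are fixed three isolators, about 130 mm apart, alike in looks; which place has which spring changes. Softest: gives from about 1 N, then 0.5 N per mm; next: 2.5 N, 1 N per mm; firmest: 3.5 N, 1.8 N per mm.
- pad_left: Round black rubber pad (54 mm diameter) of the left isolator as seen from the robot. Origin: the centre of its top face, 87 mm above the bench while unpressed; it goes straight down when pressed, at most 12 mm to its stop, and springs back when released. z is up; its x axis points from this isolator's tag towards its pad. 
- tag_left_top (a point): Centre of the top face of the left isolator's flat orange push-down tag (26 by 36 mm, the long side across), 68 mm from the pad centre on the robot's side, on a grey housing 40 mm wide. Up it is 70 mm above the bench, fully down 58 mm; the point moves with the tag.
- tag_left (a joint): How far this tag is pushed down, m: starts between 0 and 0.002; 0.012 is fully down at the stop. It slides with about 4 N of friction and stays where it is left.
- pad_middle: Round black rubber pad (54 mm diameter) of the middle isolator as seen from the robot. Origin: the centre of its top face, 87 mm above the bench while unpressed; it goes straight down when pressed, at most 12 mm to its stop, and springs back when released. z is up; its x axis points from this isolator's tag towards its pad. 
- tag_middle_top (a point): Centre of the top face of the middle isolator's flat orange push-down tag (26 by 36 mm, the long side across), 68 mm from the pad centre on the robot's side, on a grey housing 40 mm wide. Up it is 70 mm above the bench, fully down 58 mm; the point moves with the tag.
- tag_middle (a joint): How far this tag is pushed down, m: starts between 0 and 0.002; 0.012 is fully down at the stop. It slides with about 4 N of friction and stays where it is left.
- pad_right: Round black rubber pad (54 mm diameter) of the right isolator as seen from the robot. Origin: the centre of its top face, 87 mm above the bench while unpressed; it goes straight down when pressed, at most 12 mm to its stop, and springs back when released. z is up; its x axis points from this isolator's tag towards its pad. 
- tag_right_top (a point): Centre of the top face of the right isolator's flat orange push-down tag (26 by 36 mm, the long side across), 68 mm from the pad centre on the robot's side, on a grey housing 40 mm wide. Up it is 70 mm above the bench, fully down 58 mm; the point moves with the tag.
- tag_right (a joint): How far this tag is pushed down, m: starts between 0 and 0.002; 0.012 is fully down at the stop. It slides with about 4 N of friction and stays where it is left.
- beaker: Bystander: open glass beaker, 68 mm diameter, 90 mm tall, loose on the bench beyond the plate. Origin: centre of its underside.
- bottle: Bystander: amber glass bottle with a black cap, 54 mm diameter, 100 mm tall, loose on the bench right of the plate. Origin: centre of its underside.
- dish: Bystander: closed clear culture dish, pale green inside, 90 mm diameter, 15 mm tall, loose on the bench left of the plate. Origin: centre of its underside.
- nut: Bystander: loose brass thumb nut, 24 mm diameter, 14 mm tall, standing on the base plate near its robot-side edge. Origin: centre of its underside.

How it is judged:
On the way, in this order (a step that is already met when the one before it is completed fails the run):
1. the left pad is pressed down by more than 3 mm (distance of pad_left from where it was at the start of the episode above 0.003 m), for 0.05 s.
2. the middle pad is pressed down by more than 3 mm (distance of pad_middle from where it was at the start of the episode above 0.003 m), for 0.05 s.
3. the right pad is pressed down by more than 3 mm (distance of pad_right from where it was at the start of the episode above 0.003 m), for 0.05 s.
4. the tag of the softest isolator is pushed fully down, more than 10 of 12 mm (the softest is the one whose pad rests on its spring with less than 2 N) (((value of joint tag_left above 0.01 m and contact force between pad_left and anything else below 2 N) or (value of joint tag_middle above 0.01 m and contact force between pad_middle and anything else below 2 N) or (value of joint tag_right above 0.01 m and contact force between pad_right and anything else below 2 N))), for 0.1 s.
At the end, for the whole second after the job is handed in: The softest isolator's tag is more than 10 of 12 mm down, the other two less than 4 mm; all pads are back up (within 1.5 mm; the softest rests on its spring with under 2 N, the others more); beaker, bottle, dish and nut stand upright, at rest, within 15 mm of their starts (((value of joint tag_left above 0.01 m and contact force between pad_left and anything else below 2 N) or (value of joint tag_left below 0.004 m and contact force between pad_left and anything else above 2 N)) and ((value of joint tag_middle above 0.01 m and contact force between pad_middle and anything else below 2 N) or (value of joint tag_middle below 0.004 m and contact force between pad_middle and anything else above 2 N)) and ((value of joint tag_right above 0.01 m and contact force between pad_right and anything else below 2 N) or (value of joint tag_right below 0.004 m and contact force between pad_right and anything else above 2 N)) and distance of each of pad_left, pad_middle, pad_right from where it was at the start of the episode below 0.0015 m and distance of each of beaker, bottle, dish, nut from where it was at the start of the episode below 0.015 m and linear speed of each of beaker, bottle, dish, nut below 0.02 m/s and angle between each of beaker, bottle, dish, nut's own z axis and vertical below 0.2 rad); the robot touches nothing.
It fails at once if a tag is pulled up again ((velocity of joint tag_left below -0.02 m/s and value of joint tag_left below 0.009 m) or (velocity of joint tag_middle below -0.02 m/s and value of joint tag_middle below 0.009 m) or (velocity of joint tag_right below -0.02 m/s and value of joint tag_right below 0.009 m)).
It fails at once if a bystander (beaker, bottle, dish or nut) is picked up, tipped, or shifted by more than 15 mm (distance of any of beaker, bottle, dish, nut from where it was at the start of the episode above 0.015 m or angle between any of beaker, bottle, dish, nut's own z axis and vertical above 0.3 rad).
It also fails if it takes over 51 s, if anything falls off the work surface, if the arm or the gripper's body presses on something with over 40 N, if the wrist force passes 120 N, or if a joint passes its speed limit or range.

### The arm

A 6-joint arm with a two-finger parallel gripper is mounted at the origin on the work surface. World frame = base frame: x ahead of the robot, y to its left, z up, the work surface at z = 0. Lengths are in m, angles in rad, forces in N, time in s.
With the tool pointing down it reaches from about 0.35 to 0.875 m from the base axis. Payload 15.5 kg.
Tool frame: the origin (TCP) lies midway between the tips of the shut fingers; the grasp point (between the pads) lies 19 mm behind it; y points along the fingers, z is the direction in which the jaws open and shut, and the axes are right-handed (so a half turn about y gives the same grasp; the last joint's range is limited). The gripper opens to 85 mm and grips with 20 to 120 N. Pads are 22 mm wide; open, the fingers measure 114 mm over their backs; the gripper's body (76 mm by 85 mm) begins 54 mm behind the grasp point. The pads swing forward as they close: fully open they stand 13 mm farther back than shut.
Start: joints at [-1.369, 0.494, 1.345, -0, 1.302, -0.096], TCP at [0.183, -0.597, 0.21] pointing down, gripper open.
Joint ranges: [-2.91, 2.91], [-0.82, 2.16], [0.22, 2.67], [-1.22, 4.37], [0.12, 2.79], [-3.08, 3.08]. Speed limits (rad/s): [1.89, 1.89, 2.57, 3.01, 3.01, 3.01].

### API

Orientations are given as a unit quaternion [w, x, y, z].
In Python, from plant import status, viewer, job gives the robot as it stands.
- The arm moves only by the tool arm_command, never from a script. Its argument "deltas" is a list that holds one entry, the list of rows, each a list of 7 numbers: the shift along the tool's x, y, z in units of 0.02 m (1.0 is 0.02 m), then the turn, a rotation vector about the tool's x, y, z in units of 0.1 rad (1.0 is 0.1 rad), then the finger opening in mm, from 0 to 85.4. A call has 1 to 5 rows; each row shifts and turns the commanded pose from where the row before left it, along the tool's axes as they then stand; what a row does not reach is not made up. A row lasts 1/10 s, in which the tool goes at most 50 mm and 8.59 degrees, less where a joint would pass 70% of its speed; a pose out of reach is approached as far as the arm can. A call with a number of a shift or a turn outside -1 to 1 is refused whole. A call with a gripper value outside its range is refused whole. The fingers move at their own pace and stop on an object; the grip force is fixed at half the most. Time passes only in rows, so rows that do not move let the fingers close. It gives the time, the measured TCP pose, the force and the opening at its end, in the units of the state.
- status.state(): the state, without advancing time (a new reading comes with each control period).
- viewer.snapshot(name): name is "side" or "top" or "wrist"; returns a dict with "img" (420x560x3 uint8, blue, green, red), "z_map" (420x560 float32, m along the optical axis (not along the pixel's ray), 0 where there is no reading), "K" (3x3 intrinsics, pixels), "k1" (the pictures are not rectified: a ray, as slopes to the right and down, at radius r is drawn at 1 + k1 r^2 times it, then the intrinsics apply), "eye" and "orientation" of the camera in the world; the wrist camera has in their place "hand_eye" (4x4, takes a point from camera to tool coordinates, whose origin is the TCP and whose axes are the tool frame's). Camera axes: x right, y up, looking along -z (the intrinsics and any distortion apply to the point x, -y, -z); pixel columns grow to the right and rows downward; lengths in m; the calibration is good to about 2 mm. A picture is of the moment at which its call begins: read the wrist's pose just before it.
- job.job_done(): hands the job in, once; it reports no verdict.
The state is a dict: "time": time; "joint_pos": joint angles; "qvel": joint speeds; "effort": joint torques, N m; "ee_pos": TCP position; "tool_rot": TCP orientation; "wrist_force": force on the tool from outside, world axes, zero at the start; "moment": the same for the moment, N m; "finger_gap": finger opening in m.
Only numpy, scipy, OpenCV 4.12 (cv2) and the standard library are available. Lean on these libraries where they do the work, as an engineer would, in place of code of your own. Each camera call takes 0.05 s, during which the arm holds its last target.

## Working session

There is one attempt and no reset: what is moved stays moved. The work goes in short steps, Python scripts to look and compute and a tool call to move; the robot and the scene stay as the last step left them, time stands still between calls to the robot, and variables do not carry over. Pictures are saved under pics/ and viewed, and the job is handed in when it is done.

Besides the shell and the picture viewer there is one more tool, called after ">>>" as name(argument=value, ...), one argument or row to a line, values as JSON. arm_command: Moves the arm, as the interface text tells. Its arguments: {"type":"object","properties":{"deltas":{"type":"array"}},"required":["deltas"]}

```bash
mkdir -p pics; ls
python3 - <<'E'
from plant import status, viewer
import cv2, numpy as np, pickle
s=status.state(); print(s)
for n in ["top","side","wrist"]:
    d=viewer.snapshot(n); cv2.imwrite(f"pics/{n}0.png",d["img"]); pickle.dump(d,open(f"{n}0.pkl","wb"))
    print(n,{k:v for k,v in d.items() if k not in("img","z_map")})
E
```

```text
pics
{'time': 0.0, 'joint_pos': array([-1.36852278e+00,  4.94213402e-01,  1.34612841e+00, -1.84969789e-05,
        1.30250271e+00, -9.55312776e-02]), 'qvel': array([-0.00030216, -0.00028827,  0.00065551,  0.00063943, -0.00170949,
        0.00079518]), 'effort': array([-4.90997973e-04, -8.82162666e+01, -3.83875144e+01,  3.06309039e-05,
        1.02606622e-02,  6.50480331e-06]), 'ee_pos': array([ 0.18328907, -0.5971148 ,  0.20928241]), 'tool_rot': array([ 0.10487305, -0.10493286,  0.69972354, -0.69884026]), 'wrist_force': array([-1.17382283,  0.41006784, -0.63354394]), 'moment': array([0.02172903, 0.02084779, 0.03591733]), 'finger_gap': 0.08509874455630408}
top {'K': array([[523.31719847,   0.        , 289.44322424],
       [  0.        , 523.31719847, 208.81322713],
       [  0.        ,   0.        ,   1.        ]]), 'k1': -0.02153638123905997, 'eye': array([0.42168047, 0.03604935, 1.16434192]), 'orientation': array([-0.7021587 , -0.05004962,  0.04070144,  0.70909209])}
side {'K': array([[381.31725612,   0.        , 276.55784824],
       [  0.        , 381.31725612, 208.80110015],
       [  0.        ,   0.        ,   1.        ]]), 'k1': -0.06373172190351714, 'eye': array([0.38280378, 0.64613903, 0.74868404]), 'orientation': array([-0.1658353 , -0.05776682,  0.36336948,  0.91494495])}
wrist {'K': array([[359.49999399,   0.        , 280.08160324],
       [  0.        , 359.49999399, 214.84825445],
       [  0.        ,   0.        ,   1.        ]]), 'k1': -0.03388803338073847, 'hand_eye': array([[-5.68003286e-04, -9.65592809e-01, -2.60058078e-01,
        -6.59443329e-02],
       [-1.09818283e-03,  2.60058565e-01, -9.65592221e-01,
        -1.63376845e-01],
       [ 9.99999236e-01, -2.62868239e-04, -1.20811156e-03,
        -2.23155346e-03],
       [ 0.00000000e+00,  0.00000000e+00,  0.00000000e+00,
         1.00000000e+00]])}
```

View pics/top0.png

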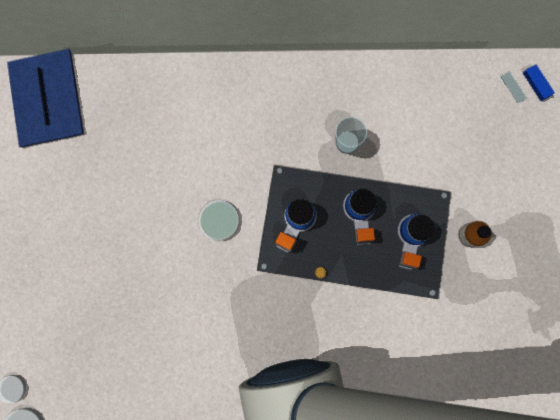

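View pics/side0.png

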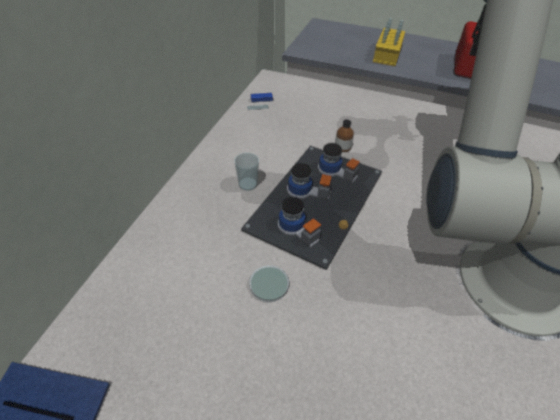

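The top view shows the pads at about (300,213), (361,204) and (420,229), and the orange tags at about (287,242), (366,235) and (412,260). I'll measure them next.

```bash
cat > h.py <<'E'
import numpy as np, cv2
from scipy.spatial.transform import Rotation as R
def rot(q): return R.from_quat([q[1],q[2],q[3],q[0]]).as_matrix()
def campose(d,st=None):
    if 'eye' in d: return rot(d['orientation']),np.array(d['eye'])
    T=np.array(d['hand_eye']); Rt=rot(st['tool_rot']); return Rt@T[:3,:3], Rt@T[:3,3]+st['ee_pos']
def rays(d,px):
    px=np.asarray(px,float).reshape(-1,1,2)
    p=cv2.undistortPoints(px,d['K'],np.array([d['k1'],0,0,0]))[:,0]
    return np.c_[p[:,0],-p[:,1],-np.ones(len(p))]
def onplane(d,px,z,st=None):
    Rc,e=campose(d,st); r=rays(d,px)@Rc.T
    return e+r*((z-e[2])/r[:,2])[:,None]
def atdepth(d,px,st=None):
    Rc,e=campose(d,st); r=rays(d,px)
    zz=np.array([d['z_map'][int(round(v)),int(round(u))] for u,v in px])
    return e+(r*zz[:,None])@Rc.T
def blobs(m,amin):
    n,l,s,c=cv2.connectedComponentsWithStats(m.astype(np.uint8)); return [(s[i,4],c[i],l==i) for i in range(1,n) if s[i,4]>=amin]
E
python3 - <<'E'
from h import *
import pickle
for n in["top","side"]:
    d=pickle.load(open(n+"0.pkl","rb")); im=d['img']; hsv=cv2.cvtColor(im,cv2.COLOR_BGR2HSV)
    H,S,V=cv2.split(hsv)
    # world points of all px
    vv,uu=np.mgrid[0:420,0:560]; px=np.c_[uu.ravel(),vv.ravel()]
    P=atdepth(d,px).reshape(420,560,3)
    m=(H<14)&(S>190)&(V>120)
    print(n,"orange")
    for a,c,l in blobs(m,30): print(a,c.round(1),onplane(d,[c],.07)[0].round(4),np.median(P[l],0).round(4))
    m=(V<45)&(P[...,2]>0.078)&(P[...,2]<0.1)&(d['z_map']>0)&(P[...,0]>.2)&(P[...,0]<.7)
    print("black")
    for a,c,l in blobs(m,40):
        (cx,cy),(w,h),an=cv2.fitEllipse(max(cv2.findContours(l.astype(np.uint8),0,1)[0],key=len)) 
        print(a,c.round(1),(round(cx,1),round(cy,1)),(w,h),onplane(d,[c],.087)[0].round(4),np.median(P[l],0).round(4))
    if n=="top":
        for u,v in [(279,170),(444,195),(432,293),(264,267)]: print(onplane(d,[(u,v)],.012)[0].round(3))
        for nm,c,z in [("beaker",(350,135),.0),("bottle",(483,232),.1),("dish",(220,220),.015),("nut",(320,272),.026)]: print(nm,onplane(d,[c],z)[0].round(3))
        b=cv2.resize(im[150:310,240:510],None,fx=2.9,fy=2.9,interpolation=cv2.INTER_CUBIC); cv2.imwrite("pics/crop.png",b)
E
```

```text
top orange
190 [365.3 234.2] [ 0.5079 -0.1083  0.07  ] [ 0.5082 -0.108   0.0696]
200 [285.1 240.5] [0.4963 0.0597 0.07  ] [0.4963 0.0598 0.0699]
194 [411.6 259.4] [ 0.4543 -0.2031  0.07  ] [ 0.455  -0.2037  0.0687]
black
512 [363. 201.] (362.9, 201.0) (24.708152770996094, 24.776052474975586) [ 0.5755 -0.1031  0.087 ] [ 0.5756 -0.103   0.0871]
511 [300.4 211. ] (300.4, 211.0) (24.434123992919922, 24.978567123413086) [0.5561 0.0269 0.087 ] [0.556  0.0276 0.0871]
534 [421.1 227.1] (421.1, 227.1) (24.90960121154785, 25.58268928527832) [ 0.5199 -0.2215  0.087 ] [ 0.52   -0.2217  0.0874]
[0.659 0.073 0.012]
[ 0.598 -0.293  0.012]
[ 0.383 -0.257  0.012]
[0.443 0.108 0.012]
beaker [ 0.741 -0.089  0.   ]
bottle [ 0.507 -0.344  0.1  ]
dish [0.547 0.205 0.015]
nut [ 0.431 -0.014  0.026]
side orange
black
144 [332.3 149.8] (332.3, 149.8) (10.05199909210205, 16.158241271972656) [ 0.5206 -0.2088  0.087 ] [ 0.5207 -0.2094  0.0859]
204 [301.2 170.3] (301.2, 170.3) (12.95019245147705, 18.208385467529297) [ 0.5756 -0.0936  0.087 ] [ 0.5762 -0.0942  0.0859]
278 [292.4 205.1] (292.4, 205.1) (15.59854507446289, 20.956674575805664) [0.5567 0.035  0.087 ] [0.5568 0.0333 0.086 ]
```

View pics/crop.png

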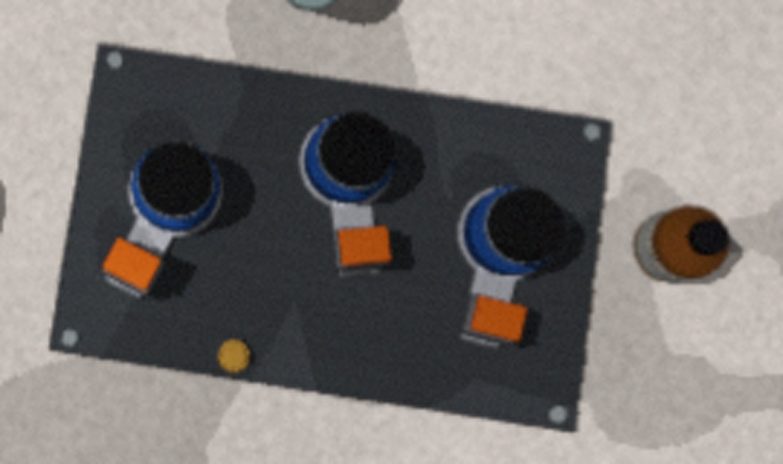

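```bash
cat > to.py <<'E'
import sys
from h import *
from plant import status
s=status.state(); M=rot(s['tool_rot'])
print("t",s['time'],"ee",s['ee_pos'].round(4),"gap",round(s['finger_gap'],4),"F",s['wrist_force'].round(2)); print("q",s['joint_pos'].round(2));print(M.round(3))
if len(sys.argv)>3:
    t=np.array(sys.argv[1:4],float); print("delta units",((M.T@(t-s['ee_pos']))/.02).round(2))
E
python3 to.py .556 .027 .2
python3 - <<'E'
import numpy as np
for p,t in [((.556,.027),(.4963,.0597)),((.5755,-.103),(.508,-.1082)),((.52,-.2216),(.4545,-.2032))]:
    print(np.arctan2(p[1]-t[1],p[0]-t[0]))
E
```

```text
t 0.15 ee [ 0.1833 -0.5972  0.2094] gap 0.0853 F [ 0.32 -0.51 -0.3 ]
q [-1.37  0.49  1.35 -0.    1.3  -0.1 ]
[[-0.956 -0.     0.293]
 [-0.293  0.001 -0.956]
 [-0.    -1.    -0.001]]
delta units [-26.97   0.5  -24.37]
-0.501105425459565
0.07688518004237611
-0.27385793574220624
```

>>> arm_command(
  deltas=[
    [[0,0,0,0,1,0,0],[0,0,0,0,1,0,0],[0,0,0,0,1,0,0],[-0.6,0,-1,0,0,0,0],[-0.6,0,-1,0,0,0,0]],
  ],
)

```text
time: 0.65
ee_pos: [0.2074, -0.5571, 0.2095]
tool_rot: [-0.001, 0.001, 0.707, -0.707]
wrist_force: [1.2, 0.7, 0.1]
finger_gap: 0.0126
```

```bash
python3 to.py .556 .027 .15
```

```text
t 0.65 ee [ 0.2074 -0.5571  0.2095] gap 0.0126 F [1.22 0.66 0.06]
q [-1.31  0.45  1.42  0.    1.27  0.26]
[[-1.    -0.    -0.003]
 [ 0.003  0.001 -1.   ]
 [ 0.    -1.    -0.001]]
delta units [-17.33   2.99 -29.26]
```

>>> arm_command(
  deltas=[
    [[-0.6,0,-1,0,0,0,0],[-0.6,0,-1,0,0,0,0],[-0.6,0,-1,0,0,0,0],[-0.6,0,-1,0,0,0,0],[-0.6,0,-1,0,0,0,0]],
  ],
)

```text
time: 1.15
ee_pos: [0.268, -0.4567, 0.2097]
tool_rot: [-0.001, 0.001, 0.707, -0.707]
wrist_force: [0.2, 0.2, -0.6]
finger_gap: -0.0
```

>>> arm_command(
  deltas=[
    [[-0.6,0,-1,0,0,0,0],[-0.6,0,-1,0,0,0,0],[-0.6,0,-1,0,0,0,0],[-0.6,0,-1,0,0,0,0],[-0.6,0,-1,0,0,0,0]],
  ],
)

```text
time: 1.65
ee_pos: [0.3282, -0.3568, 0.2098]
tool_rot: [-0.001, 0.001, 0.707, -0.707]
wrist_force: [0.7, -0.0, 0.6]
finger_gap: 0.0
```

>>> arm_command(
  deltas=[
    [[-0.6,0,-1,0,0,0,0],[-0.6,0,-1,0,0,0,0],[-0.6,0,-1,0,0,0,0],[-0.6,0,-1,0,0,0,0],[-0.6,0,-1,0,0,0,0]],
  ],
)

```text
time: 2.15
ee_pos: [0.3885, -0.257, 0.2098]
tool_rot: [-0.001, 0.001, 0.707, -0.707]
wrist_force: [0.2, -0.7, -0.0]
finger_gap: 0.0004
```

>>> arm_command(
  deltas=[
    [[-0.6,0,-1,0,0,0,0],[-0.6,0,-1,0,0,0,0],[-0.6,0,-1,0,0,0,0],[-0.6,0,-1,0,0,0,0],[-0.6,0,-1,0,0,0,0]],
  ],
)

```text
time: 2.65
ee_pos: [0.4487, -0.1571, 0.2098]
tool_rot: [-0.001, 0.001, 0.707, -0.707]
wrist_force: [-0.5, -0.1, 0.2]
finger_gap: -0.0002
```

>>> arm_command(
  deltas=[
    [[-0.6,0,-1,0,0,0,0],[-0.6,0,-1,0,0,0,0],[-0.6,0,-1,0,0,0,0],[-0.6,0,-1,0,0,0,0],[-0.6,0,-1,0,0,0,0]],
  ],
)

```text
time: 3.15
ee_pos: [0.5089, -0.0573, 0.2098]
tool_rot: [-0.001, 0.001, 0.707, -0.707]
wrist_force: [0.7, -0.7, -0.1]
finger_gap: -0.0
```

```bash
python3 to.py .556 .027 .1
```

```text
t 3.15 ee [ 0.5089 -0.0573  0.2098] gap -0.0 F [ 0.66 -0.66 -0.12]
q [-0.23  0.34  1.62 -0.    1.19  1.34]
[[-1.    -0.    -0.002]
 [ 0.002  0.    -1.   ]
 [ 0.    -1.    -0.   ]]
delta units [-2.35  5.49 -4.22]
```

>>> arm_command(
  deltas=[
    [[-0.6,0.8,-1,0,0,0,0],[-0.6,0.8,-1,0,0,0,0],[-0.6,0.8,-1,0,0,0,0],[-0.55,0.8,-1,0,0,0,0],[0,0.8,-0.2,0,0,0,0]],
  ],
)

```text
time: 3.65
ee_pos: [0.5569, 0.0275, 0.1291]
tool_rot: [-0.0, 0.001, 0.707, -0.707]
wrist_force: [-0.8, 0.1, -0.2]
finger_gap: 0.0002
```

>>> arm_command(
  deltas=[
    [[0,1,0,0,0,0,0],[0,0.4,0,0,0,0,0],[0,0,0,0,0,0,0]],
  ],
)

```text
time: 3.95
ee_pos: [0.555, 0.0256, 0.101]
tool_rot: [-0.002, 0.0, 0.707, -0.707]
wrist_force: [0.5, -0.1, 0.4]
finger_gap: -0.0002
```

```bash
cat > look.py <<'E'
import sys
from h import *
from plant import status,viewer
for n in sys.argv[2:]:
    d=viewer.snapshot(n); im=d['img']
    if n=='top': im=cv2.resize(im[150:310,240:510],None,fx=2.9,fy=2.9)
    if n=='side': im=cv2.resize(im[120:270,220:420],None,fx=3.9,fy=3.9)
    cv2.imwrite(f"pics/{n}{sys.argv[1]}.png",im)
E
python3 to.py .556 .027 .09; python3 look.py 1 top side
```

```text
t 3.95 ee [0.555  0.0256 0.101 ] gap -0.0002 F [ 0.48 -0.1   0.43]
q [-0.06  0.53  1.64 -0.    0.98  1.51]
[[-1.    -0.002 -0.002]
 [ 0.002  0.    -1.   ]
 [ 0.002 -1.    -0.   ]]
delta units [-0.05  0.55 -0.07]
```

View pics/side1.png

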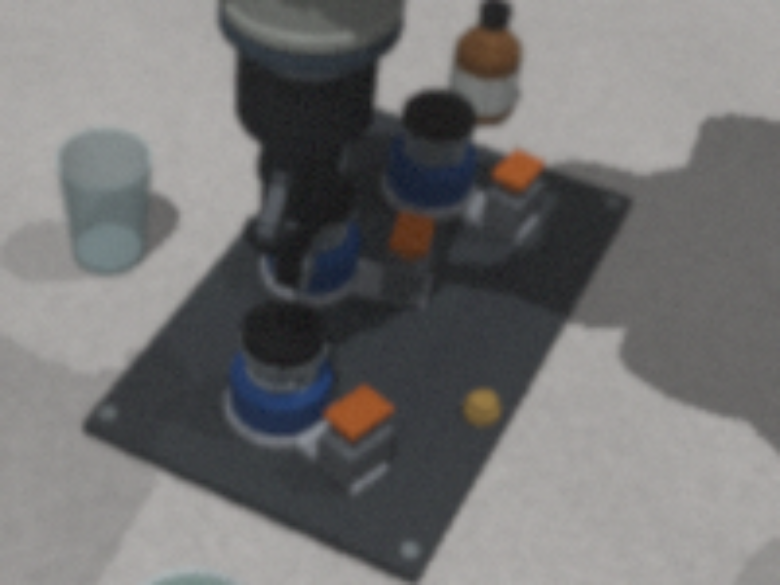

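The side view shows the shut tips just above the left pad, with the pad top at about crop (285,325). Next I press in small steps.

>>> arm_command(
  deltas=[
    [[0,0.3,0,0,0,0,0],[0,0.3,0,0,0,0,0],[0,0.1,0,0,0,0,0],[0,0.1,0,0,0,0,0],[0,0,0,0,0,0,0]],
  ],
)

```text
time: 4.55
ee_pos: [0.5557, 0.0257, 0.0857]
tool_rot: [-0.001, 0.001, 0.707, -0.707]
wrist_force: [0.4, -0.7, -0.1]
finger_gap: 0.0002
```

>>> arm_command(
  deltas=[
    [[0,0.1,0,0,0,0,0],[0,0,0,0,0,0,0]],
  ],
)

```text
time: 4.75
ee_pos: [0.5557, 0.0257, 0.0838]
tool_rot: [-0.001, 0.001, 0.707, -0.707]
wrist_force: [-0.7, 1.2, -0.4]
finger_gap: 0.0
```

>>> arm_command(
  deltas=[
    [[0,0.1,0,0,0,0,0],[0,0,0,0,0,0,0]],
  ],
)

```text
time: 4.95
ee_pos: [0.5557, 0.0257, 0.0817]
tool_rot: [-0.001, 0.001, 0.707, -0.707]
wrist_force: [0.8, -0.8, -0.4]
finger_gap: -0.0003
```

>>> arm_command(
  deltas=[
    [[0,0,0,0,0,0,0]],
  ],
)

```text
time: 5.05
ee_pos: [0.5557, 0.0257, 0.0819]
tool_rot: [-0.001, 0.001, 0.707, -0.707]
wrist_force: [0.3, 1.1, 0.4]
finger_gap: -0.0001
```

>>> arm_command(
  deltas=[
    [[0,0,0,0,0,0,0]],
  ],
)

```text
time: 5.15
ee_pos: [0.5558, 0.0257, 0.0819]
tool_rot: [0.001, -0.001, -0.707, 0.707]
wrist_force: [0.4, 0.2, 0.0]
finger_gap: 0.0002
```

```bash
python3 to.py .556 .027 .09; python3 look.py 2 top side wrist
```

```text
t 5.15 ee [0.5558 0.0257 0.0819] gap 0.0002 F [0.44 0.18 0.01]
q [-0.06  0.56  1.65 -0.    0.93  1.51]
[[-1.     0.    -0.002]
 [ 0.002 -0.    -1.   ]
 [-0.    -1.     0.   ]]
delta units [-0.01 -0.4  -0.07]
```

View pics/side2.png

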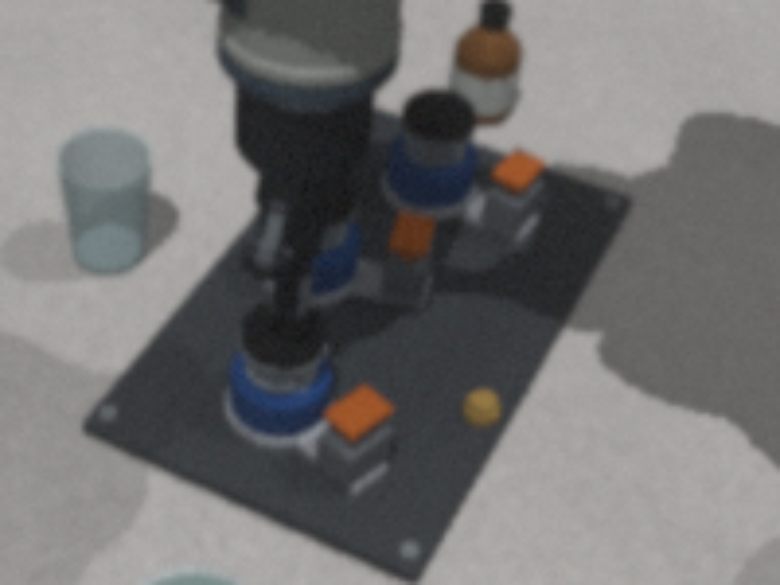

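View pics/wrist2.png

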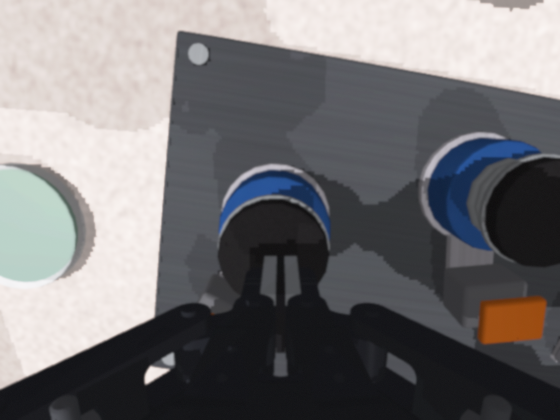

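Run:
```python
from h import *
from plant import status,viewer
s=status.state(); d=viewer.snapshot("wrist")
for px in [(240,240),(310,240),(240,215),(300,225),(281,270),(262,290),(300,290),(530,220),(510,320),(400,300)]:
    print(px,atdepth(d,[px],s)[0].round(4))
vv,uu=np.mgrid[0:420,0:560]; px=np.c_[uu.ravel(),vv.ravel()]
P=atdepth(d,px,s).reshape(420,560,3)
m=(P[...,2]>.076)&(P[...,2]<.1)&(d['z_map']>0)
print([(a,c.round(1),P[l].min(0).round(4),P[l].max(0).round(4),np.median(P[l],0).round(4)) for a,c,l in blobs(m,200)])
```

```text
(240, 240) [0.5661 0.0464 0.0862]
(310, 240) [0.5661 0.0137 0.0863]
(240, 215) [0.5783 0.046  0.0862]
(300, 225) [0.5733 0.0184 0.0858]
(281, 270) [0.5668 0.0274 0.1222]
(262, 290) [0.5669 0.0336 0.1384]
(300, 290) [0.5658 0.0211 0.1362]
(530, 220) [ 0.5755 -0.0895  0.0861]
(510, 320) [ 0.5117 -0.1021  0.0681]
(400, 300) [ 0.4936 -0.0595  0.0104]
[(np.int32(7182), array([525.5, 212.2]), array([ 0.5506, -0.1085,  0.076 ]), array([ 0.6054, -0.0706,  0.0886]), array([ 0.5788, -0.0873,  0.0861])), (np.int32(6833), array([271.5, 237.9]), array([0.5376, 0.0032, 0.076 ]), array([0.5855, 0.0587, 0.0882]), array([0.5671, 0.0325, 0.0861]))]
```

Run:
```python
from h import *
from plant import status,viewer
s=status.state(); d=viewer.snapshot("wrist")
for u in (270,275,281,288):
  for v in range(244,272,3): print((u,v),atdepth(d,[(u,v)],s)[0].round(4))
cv2.imwrite("pics/wc.png",cv2.convertScaleAbs(cv2.resize(d['img'][190:330,190:370],None,fx=4,fy=4),alpha=2.5,beta=10))
```

```text
(270, 244) [0.5646 0.0323 0.0876]
(270, 247) [0.5625 0.0324 0.0858]
(270, 250) [0.561  0.0324 0.0858]
(270, 253) [0.5597 0.0324 0.0865]
(270, 256) [0.5663 0.0318 0.1069]
(270, 259) [0.5663 0.0317 0.1102]
(270, 262) [0.5663 0.0317 0.1134]
(270, 265) [0.5663 0.0316 0.1162]
(270, 268) [0.5666 0.0315 0.1199]
(270, 271) [0.5667 0.0314 0.1227]
(275, 244) [0.564  0.03   0.0859]
(275, 247) [0.5632 0.03   0.0877]
(275, 250) [0.5613 0.0301 0.0867]
(275, 253) [0.5595 0.0301 0.086 ]
(275, 256) [0.5662 0.0298 0.1065]
(275, 259) [0.5666 0.0297 0.1108]
(275, 262) [0.5665 0.0297 0.1137]
(275, 265) [0.5665 0.0296 0.1167]
(275, 268) [0.5668 0.0296 0.1203]
(275, 271) [0.5659 0.0296 0.1211]
(281, 244) [0.5641 0.0272 0.0862]
(281, 247) [0.5624 0.0272 0.0855]
(281, 250) [0.5613 0.0272 0.0866]
(281, 253) [0.5598 0.0272 0.0867]
(281, 256) [0.5665 0.0273 0.1074]
(281, 259) [0.566  0.0273 0.1096]
(281, 262) [0.5668 0.0273 0.1145]
(281, 265) [0.566  0.0273 0.1156]
(281, 268) [0.5666 0.0273 0.1198]
(281, 271) [0.5663 0.0273 0.1219]
(288, 244) [0.5644 0.024  0.087 ]
(288, 247) [0.5629 0.024  0.087 ]
(288, 250) [0.5613 0.0239 0.0866]
(288, 253) [0.5602 0.024  0.0876]
(288, 256) [0.5667 0.0244 0.108 ]
(288, 259) [0.5662 0.0245 0.1101]
(288, 262) [0.5664 0.0246 0.1136]
(288, 265) [0.5668 0.0247 0.1174]
(288, 268) [0.5664 0.0247 0.1195]
(288, 271) [0.5661 0.0247 0.1216]
```

View pics/wc.png

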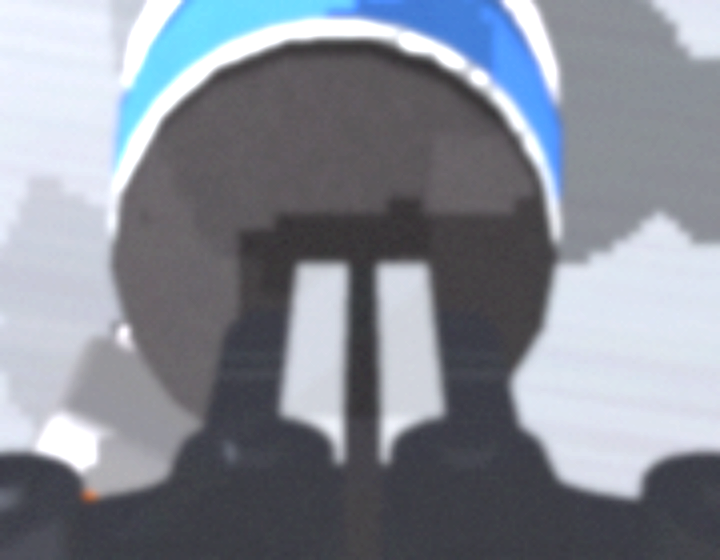

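The wrist depth puts the real tips at z≈0.105. That is about 22 mm above the reported TCP and about 19 mm above the pad, which explains why there is no force yet. I'll keep going down in small steps and watch the force.

>>> arm_command(
  deltas=[
    [[-0.05,0.2,-0.15,0,0,0,0],[0,0.2,0,0,0,0,0],[0,0.1,0,0,0,0,0],[0,0,0,0,0,0,0]],
  ],
)

```text
time: 5.8
ee_pos: [0.5565, 0.0287, 0.0714]
tool_rot: [-0.001, 0.0, 0.707, -0.707]
wrist_force: [0.1, -0.3, 0.1]
finger_gap: 0.0002
```

```bash
cat > tip.py <<'E'
from h import *
from plant import status,viewer
s=status.state(); d=viewer.snapshot("wrist")
vv,uu=np.mgrid[0:420,0:560]; px=np.c_[uu.ravel(),vv.ravel()]
P=atdepth(d,px,s).reshape(420,560,3); T=(P-s['ee_pos'])@rot(s['tool_rot'])
m=(abs(T[...,0]+.0108)<.004)&(abs(T[...,2])<.012)&(d['z_map']>0)&(T[...,1]>-.05)
m[:, :265]=0; m[:,297:]=0
# first row where the finger starts per column
z=[]
for u in range(268,294):
    col=np.where((T[:,u,1]<-.012)&(T[:,u,1]>-.06)&(abs(T[:,u,0])<.016))[0]
    if len(col): z.append((P[col.min(),u,2],T[col.min(),u,1]))
z=np.array(z); print("F",s['wrist_force'].round(1),"ee",s['ee_pos'].round(4),"tip z,toolY",np.median(z,0).round(4), "pad z",np.median(P[200:235,240:310,2]).round(4))
E
python3 tip.py
```

```text
F [ 0.1 -0.3  0.1] ee [0.5565 0.0287 0.0714] tip z,toolY [ 0.0862 -0.0148] pad z 0.0855
```

>>> arm_command(
  deltas=[
    [[0,0.15,0,0,0,0,0],[0,0,0,0,0,0,0]],
  ],
)

```text
time: 6.05
ee_pos: [0.5566, 0.0286, 0.0686]
tool_rot: [-0.001, 0.001, 0.707, -0.707]
wrist_force: [0.2, -0.3, -1.0]
finger_gap: -0.0003
```

>>> arm_command(
  deltas=[
    [[0,0.1,0,0,0,0,0],[0,0,0,0,0,0,0]],
  ],
)

```text
time: 6.25
ee_pos: [0.5567, 0.0287, 0.0667]
tool_rot: [-0.001, 0.001, 0.707, -0.707]
wrist_force: [-0.5, -0.0, -0.7]
finger_gap: 0.0001
```

>>> arm_command(
  deltas=[
    [[0,0.1,0,0,0,0,0],[0,0,0,0,0,0,0]],
  ],
)

```text
time: 6.45
ee_pos: [0.5569, 0.0287, 0.0648]
tool_rot: [0.001, -0.001, -0.707, 0.707]
wrist_force: [-0.2, -0.5, 1.7]
finger_gap: -0.0
```

>>> arm_command(
  deltas=[
    [[0,0,0,0,0,0,0]],
  ],
)

```text
time: 6.55
ee_pos: [0.5568, 0.0287, 0.0649]
tool_rot: [0.001, -0.001, -0.707, 0.707]
wrist_force: [0.2, 0.0, 0.8]
finger_gap: 0.0
```

>>> arm_command(
  deltas=[
    [[0,0.1,0,0,0,0,0],[0,0,0,0,0,0,0]],
  ],
)

```text
time: 6.75
ee_pos: [0.5569, 0.0287, 0.0628]
tool_rot: [0.001, -0.001, -0.707, 0.707]
wrist_force: [0.2, -0.6, 2.3]
finger_gap: 0.0
```

>>> arm_command(
  deltas=[
    [[0,0.05,0,0,0,0,0],[0,0,0,0,0,0,0]],
  ],
)

```text
time: 6.95
ee_pos: [0.5569, 0.0287, 0.0619]
tool_rot: [-0.001, 0.001, 0.707, -0.707]
wrist_force: [0.5, 0.1, 2.7]
finger_gap: 0.0
```

>>> arm_command(
  deltas=[
    [[0,0,0,0,0,0,0]],
  ],
)

```text
time: 7.05
ee_pos: [0.5569, 0.0287, 0.0619]
tool_rot: [-0.001, 0.001, 0.707, -0.707]
wrist_force: [0.6, -1.4, 2.6]
finger_gap: 0.0003
```

```bash
python3 look.py 3 side wrist;python3 - <<'E'
from h import *
from plant import status,viewer
s=status.state(); d=viewer.snapshot("wrist")
print([round(float(np.median(atdepth(d,[(u,v) for u in range(225,255)],s)[:,2])),4) for v in range(205,260,5)])
print([round(float(np.median(atdepth(d,[(u,v) for u in range(268,295)],s)[:,2])),4) for v in range(205,280,5)])
E
```

```text
[0.0469, 0.0469, 0.0477, 0.0719, 0.0781, 0.0814, 0.0819, 0.0823, 0.0824, 0.0823, 0.0825]
[0.0721, 0.0762, 0.0813, 0.0827, 0.0826, 0.0827, 0.0828, 0.0828, 0.0829, 0.0827, 0.0827, 0.0915, 0.0967, 0.1016, 0.1057]
```

View pics/side3.png

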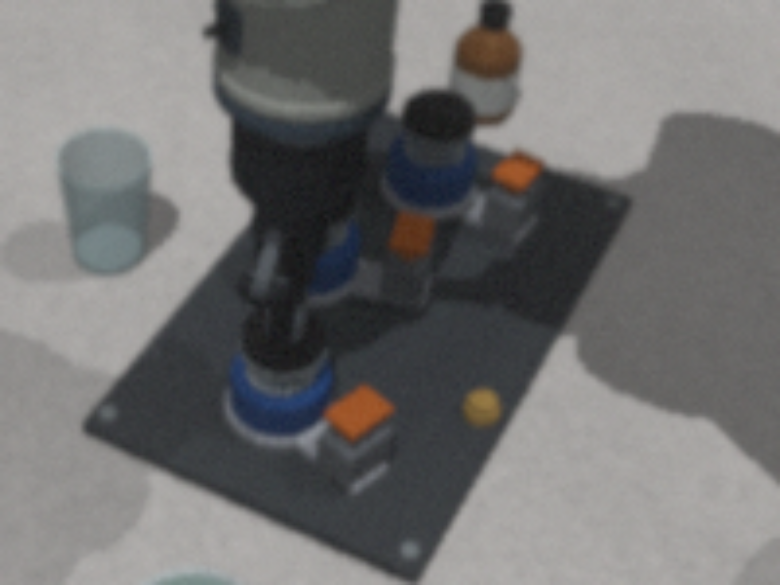

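The tips are in contact at reported z≈0.065. The pad has gone down about 3.6 mm at about 2.6 N, so this spring looks soft. I'll press a little more to confirm.

>>> arm_command(
  deltas=[
    [[0,0.09,0,0,0,0,0],[0,0,0,0,0,0,0]],
  ],
)

```text
time: 7.4
ee_pos: [0.5568, 0.0287, 0.0599]
tool_rot: [0.001, -0.001, -0.707, 0.707]
wrist_force: [0.0, -0.6, 3.0]
finger_gap: 0.0003
```

>>> arm_command(
  deltas=[
    [[0,0,0,0,0,0,0]],
  ],
)

```text
time: 7.5
ee_pos: [0.5568, 0.0287, 0.0601]
tool_rot: [0.001, -0.001, -0.707, 0.707]
wrist_force: [1.3, -0.6, 3.8]
finger_gap: 0.0003
```

>>> arm_command(
  deltas=[
    [[0,0,0,0,0,0,0]],
  ],
)

```text
time: 7.6
ee_pos: [0.5569, 0.0287, 0.0601]
tool_rot: [0.001, -0.001, -0.707, 0.707]
wrist_force: [1.5, 0.5, 3.7]
finger_gap: -0.0001
```

Run:
```python
from h import *
from plant import status,viewer
s=status.state(); d=viewer.snapshot("wrist")
print(s['ee_pos'],s['wrist_force'],[round(float(np.median(atdepth(d,[(u,v) for u in range(225,255)],s)[:,2])),4) for v in range(230,260,5)])
```

```text
[0.55685496 0.02865191 0.06010936] [1.45673359 0.46562177 3.7328214 ] [0.0795, 0.0804, 0.0806, 0.0808, 0.0806, 0.0807]
```

Left pad: about 5.3 mm at 3.6 N, which matches the softest spring (1 + 0.5·5.3 = 3.65 N). Next I lift and move to the middle pad.

>>> arm_command(
  deltas=[
    [[0,-0.3,0,0,0,0,0],[0,-1,0,0,0,0,0],[-0.2,0,1,0,0,0,0],[-0.2,0,1,0,0,0,0],[-0.2,0,1,0,0,0,0]],
  ],
)

```text
time: 8.15
ee_pos: [0.5685, -0.0319, 0.0864]
tool_rot: [-0.001, 0.0, 0.707, -0.707]
wrist_force: [-1.0, -0.4, -0.2]
finger_gap: -0.0002
```

>>> arm_command(
  deltas=[
    [[-0.2,0,1,0,0,0,0],[-0.15,0,1,0,0,0,0],[0,0,1,0,0,0,0],[0,0,0.5,0,0,0,0],[0,0,0,0,0,0,0]],
  ],
)

```text
time: 8.65
ee_pos: [0.5753, -0.1022, 0.0862]
tool_rot: [-0.001, 0.001, 0.707, -0.707]
wrist_force: [0.9, 1.0, -0.4]
finger_gap: 0.0001
```

```bash
python3 look.py 4 wrist; python3 to.py .576 -.102 .0665
python3 - <<'E'
from h import *
from plant import status,viewer
s=status.state(); d=viewer.snapshot("wrist")
vv,uu=np.mgrid[0:420,0:560]; P=atdepth(d,np.c_[uu.ravel(),vv.ravel()],s).reshape(420,560,3)
m=(P[...,2]>.080)&(P[...,2]<.092)&(d['z_map']>0)
print([(a,c.round(1),np.percentile(P[l],1,0).round(4),np.percentile(P[l],99,0).round(4)) for a,c,l in blobs(m,300)])
E
```

```text
t 8.7 ee [ 0.5752 -0.1013  0.0861] gap -0.0003 F [-0.75 -0.56  0.6 ]
q [-0.28  0.58  1.58  0.    0.98  1.3 ]
[[-1.    -0.    -0.003]
 [ 0.003  0.    -1.   ]
 [ 0.    -1.    -0.   ]]
delta units [-0.04  0.98  0.03]
[(np.int32(6447), array([280.4, 236.4]), array([ 0.5638, -0.1245,  0.0817]), array([ 0.6038, -0.0746,  0.0877])), (np.int32(6646), array([ 36.5, 286. ]), array([0.5334, 0.0046, 0.0804]), array([0.5837, 0.0453, 0.0875])), (np.int32(4922), array([506.5, 333. ]), array([ 0.5091, -0.2425,  0.0804]), array([ 0.5484, -0.193 ,  0.0877]))]
```

View pics/wrist4.png

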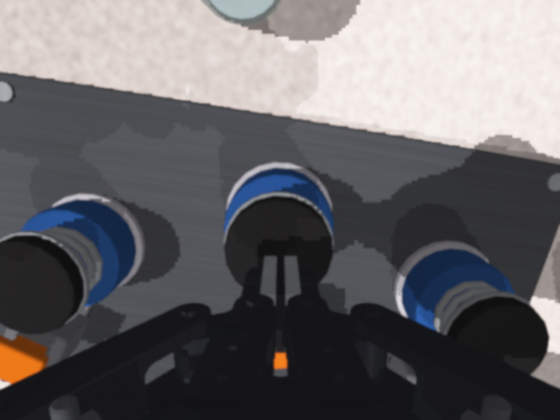

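The tips are over the middle pad, centred at about (279,240). Press.

>>> arm_command(
  deltas=[
    [[-0.05,0.5,0,0,0,0,0],[0,0.4,0,0,0,0,0],[0,0.15,0,0,0,0,0],[0,0,0,0,0,0,0]],
  ],
)

```text
time: 9.15
ee_pos: [0.5761, -0.1007, 0.0644]
tool_rot: [-0.001, 0.0, 0.707, -0.707]
wrist_force: [-1.2, 1.8, 3.3]
finger_gap: -0.0002
```

>>> arm_command(
  deltas=[
    [[0,0.12,0,0,0,0,0],[0,0,0,0,0,0,0]],
  ],
)

```text
time: 9.35
ee_pos: [0.5764, -0.1011, 0.0626]
tool_rot: [-0.001, 0.001, 0.707, -0.707]
wrist_force: [-1.9, 3.9, 5.3]
finger_gap: -0.0001
```

>>> arm_command(
  deltas=[
    [[0,0.12,0,0,0,0,0],[0,0,0,0,0,0,0]],
  ],
)

```text
time: 9.55
ee_pos: [0.5765, -0.1012, 0.0604]
tool_rot: [-0.001, 0.001, 0.707, -0.707]
wrist_force: [-1.7, 3.6, 7.2]
finger_gap: -0.0002
```

>>> arm_command(
  deltas=[
    [[0,0,0,0,0,0,0]],
  ],
)

```text
time: 9.65
ee_pos: [0.5765, -0.1012, 0.0606]
tool_rot: [-0.001, 0.001, 0.707, -0.707]
wrist_force: [-2.5, 3.8, 7.3]
finger_gap: -0.0001
```

Run:
```python
from h import *
from plant import status,viewer
s=status.state(); d=viewer.snapshot("wrist")
print(s['ee_pos'],s['wrist_force'],[round(float(np.median(atdepth(d,[(u,v) for u in range(232,255)],s)[:,2])),4) for v in range(230,260,5)])
```

```text
[ 0.57650565 -0.1011605   0.0606174 ] [-2.47092469  3.75885123  7.31162297] [0.0803, 0.0811, 0.081, 0.0813, 0.081, 0.0814]
```

Middle pad: 7.3 N at about 4.9 mm, the "next" spring. Now the right pad.

>>> arm_command(
  deltas=[
    [[0,-0.3,0,0,0,0,0],[0,-1,0,0,0,0,0],[0.45,0,1,0,0,0,0],[0.45,0,1,0,0,0,0],[0.5,0,1,0,0,0,0]],
  ],
)

```text
time: 10.2
ee_pos: [0.5483, -0.1621, 0.0867]
tool_rot: [0.0, -0.001, -0.707, 0.707]
wrist_force: [-0.5, -0.1, -0.0]
finger_gap: -0.0001
```

>>> arm_command(
  deltas=[
    [[0.45,0,1,0,0,0,0],[0.45,0,1,0,0,0,0],[0.5,0,0.95,0,0,0,0],[0,0,0,0,0,0,0],[0,0,0,0,0,0,0]],
  ],
)

```text
time: 10.7
ee_pos: [0.5202, -0.2206, 0.0865]
tool_rot: [0.001, -0.001, -0.707, 0.707]
wrist_force: [-0.1, -0.0, -1.0]
finger_gap: 0.0
```

```bash
python3 look.py 5 wrist; python3 to.py .5205 -.2205 .0645
```

```text
t 10.75 ee [ 0.5204 -0.2201  0.0864] gap 0.0003 F [-0.14  0.41 -0.31]
q [-0.51  0.56  1.63  0.    0.95  1.07]
[[-1.     0.    -0.002]
 [ 0.002 -0.    -1.   ]
 [-0.    -1.     0.   ]]
delta units [-0.01  1.1   0.02]
```

View pics/wrist5.png

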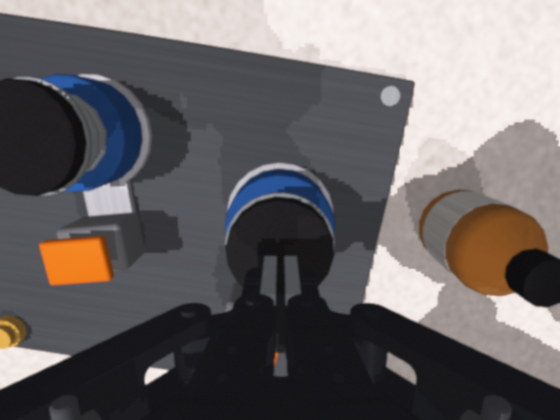

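The tips are centred on the right pad (280,240). Press.

>>> arm_command(
  deltas=[
    [[0,0.5,0,0,0,0,0],[0,0.4,0,0,0,0,0],[0,0.2,0,0,0,0,0],[0,0,0,0,0,0,0]],
  ],
)

```text
time: 11.15
ee_pos: [0.5201, -0.2196, 0.0635]
tool_rot: [-0.001, 0.0, 0.707, -0.707]
wrist_force: [-0.6, 2.9, 8.0]
finger_gap: 0.0003
```

>>> arm_command(
  deltas=[
    [[0,0.12,0,0,0,0,0],[0,0,0,0,0,0,0]],
  ],
)

```text
time: 11.35
ee_pos: [0.5201, -0.2196, 0.0616]
tool_rot: [-0.001, 0.0, 0.707, -0.707]
wrist_force: [-2.6, 3.9, 11.0]
finger_gap: -0.0
```

>>> arm_command(
  deltas=[
    [[0,0.12,0,0,0,0,0],[0,0,0,0,0,0,0]],
  ],
)

```text
time: 11.55
ee_pos: [0.5201, -0.2196, 0.0594]
tool_rot: [-0.001, 0.0, 0.707, -0.707]
wrist_force: [-2.5, 4.3, 14.2]
finger_gap: 0.0002
```

>>> arm_command(
  deltas=[
    [[0,0,0,0,0,0,0]],
  ],
)

```text
time: 11.65
ee_pos: [0.5202, -0.2196, 0.0596]
tool_rot: [-0.001, 0.001, 0.707, -0.707]
wrist_force: [-1.8, 3.8, 14.6]
finger_gap: -0.0003
```

Run:
```python
from h import *
from plant import status,viewer
s=status.state(); d=viewer.snapshot("wrist")
print(s['ee_pos'],s['wrist_force'],[round(float(np.median(atdepth(d,[(u,v) for u in range(232,255)],s)[:,2])),4) for v in range(230,260,5)])
```

```text
[ 0.52015742 -0.21956471  0.05955793] [-1.76750932  3.82539772 14.59631841] [0.0798, 0.08, 0.0801, 0.0803, 0.0801, 0.0802]
```

Right pad: 14.5 N at about 6 mm, the firmest spring. The left one is softest, so I go to the left tag.

>>> arm_command(
  deltas=[
    [[0,-0.5,0,0,0,0,0],[0,-1,0,0,0,0,0],[0,-0.3,-1,0,0,0,0],[0.2,0,-1,0,0,0,0],[0.2,0,-1,0,0,0,0]],
  ],
)

```text
time: 12.2
ee_pos: [0.5117, -0.1587, 0.095]
tool_rot: [-0.001, 0.0, 0.707, -0.707]
wrist_force: [-0.6, 0.7, -0.1]
finger_gap: 0.0002
```

>>> arm_command(
  deltas=[
    [[0.2,0,-1,0,0,0,0],[0.2,0,-1,0,0,0,0],[0.2,0,-1,0,0,0,0],[0.18,0,-1,0,0,0,0],[0,0,-1,0,0,0,0]],
  ],
)

```text
time: 12.7
ee_pos: [0.4955, -0.0584, 0.0947]
tool_rot: [-0.001, -0.0, 0.707, -0.707]
wrist_force: [0.3, 0.2, -0.0]
finger_gap: 0.0001
```

>>> arm_command(
  deltas=[
    [[0,0,-1,0,0,0,0],[0,0,-1,0,0,0,0],[0,0,-1,0,0,0,0],[0,0,-1,0,0,0,0],[0,0,-1,0,0,0,0]],
  ],
)

```text
time: 13.2
ee_pos: [0.496, 0.0414, 0.0947]
tool_rot: [-0.001, -0.0, 0.707, -0.707]
wrist_force: [-0.1, -0.2, -0.1]
finger_gap: -0.0001
```

>>> arm_command(
  deltas=[
    [[0,0,-1,0,1,0,0],[0,0,0,0,1,0,0],[0,0,0,0,1,0,0],[0,0,0,0,1,0,0],[0,0,0,0,1,0,0]],
  ],
)

```text
time: 13.7
ee_pos: [0.496, 0.0606, 0.0947]
tool_rot: [0.177, -0.176, -0.685, 0.685]
wrist_force: [0.5, 0.0, -0.2]
finger_gap: -0.0002
```

>>> arm_command(
  deltas=[
    [[0,0,0,0,0,0,0]],
  ],
)

```text
time: 13.8
ee_pos: [0.4962, 0.0605, 0.0948]
tool_rot: [0.177, -0.176, -0.685, 0.685]
wrist_force: [0.4, 0.1, 0.5]
finger_gap: -0.0002
```

```bash
python3 look.py 6 wrist side; python3 to.py .4965 .0605 .0645
python3 - <<'E'
from h import *
from plant import status,viewer
s=status.state(); d=viewer.snapshot("wrist")
H,S,V=cv2.split(cv2.cvtColor(d['img'],cv2.COLOR_BGR2HSV))
for a,c,l in blobs((H<14)&(S>190)&(V>100),30): print(a,c,onplane(d,[c],.07,s))
E
```

```text
t 13.9 ee [0.4965 0.0603 0.095 ] gap 0.0001 F [-0.24  0.35  0.84]
q [0.   0.48 1.78 0.   0.89 2.07]
[[-0.878 -0.001 -0.478]
 [ 0.478  0.    -0.878]
 [ 0.001 -1.     0.   ]]
delta units [ 0.    1.53 -0.01]
2112 [540.57528409  72.82575758] [[ 0.51163052 -0.09496838  0.07      ]]
842 [281.695962   227.10332542] [[0.50272622 0.05760196 0.07      ]]
```

View pics/wrist6.png

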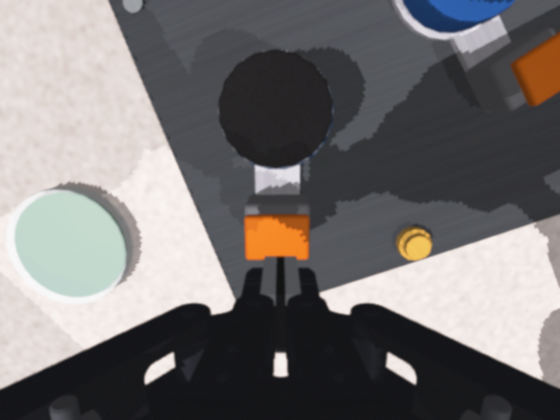

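View pics/side6.png

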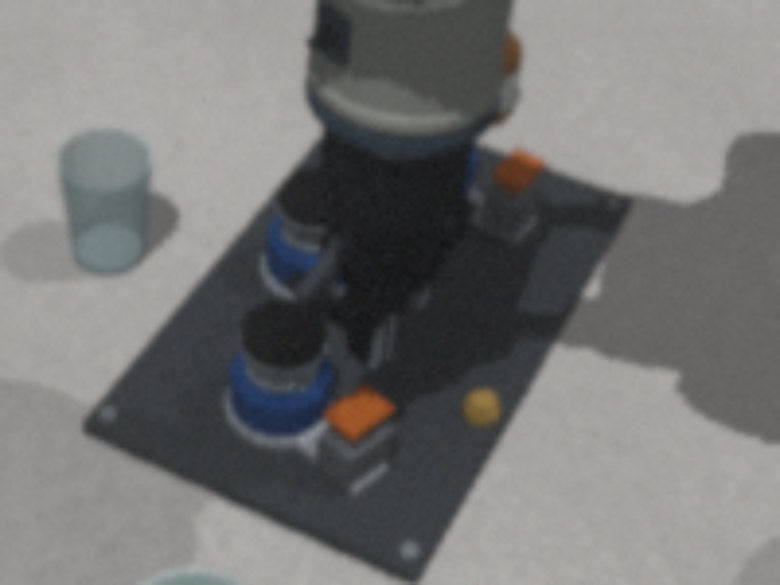

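The tag is at (245–309, 213–262) in the wrist view, squared with the fingers. Now I descend.

>>> arm_command(
  deltas=[
    [[0,0.8,-0.05,0,0,0,0],[0,0.8,0,0,0,0,0],[0,0.5,0,0,0,0,0],[0,0.1,0,0,0,0,0],[0,0,0,0,0,0,0]],
  ],
)

```text
time: 14.45
ee_pos: [0.4976, 0.0607, 0.0514]
tool_rot: [0.176, -0.175, -0.685, 0.685]
wrist_force: [0.3, 0.1, 0.0]
finger_gap: 0.0001
```

```bash
python3 look.py 7 wrist side
```

View pics/wrist7.png

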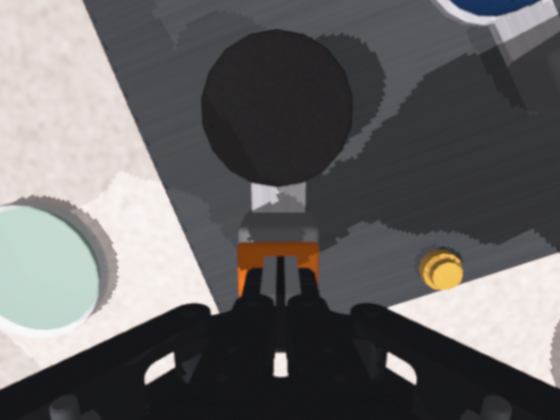

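View pics/side7.png

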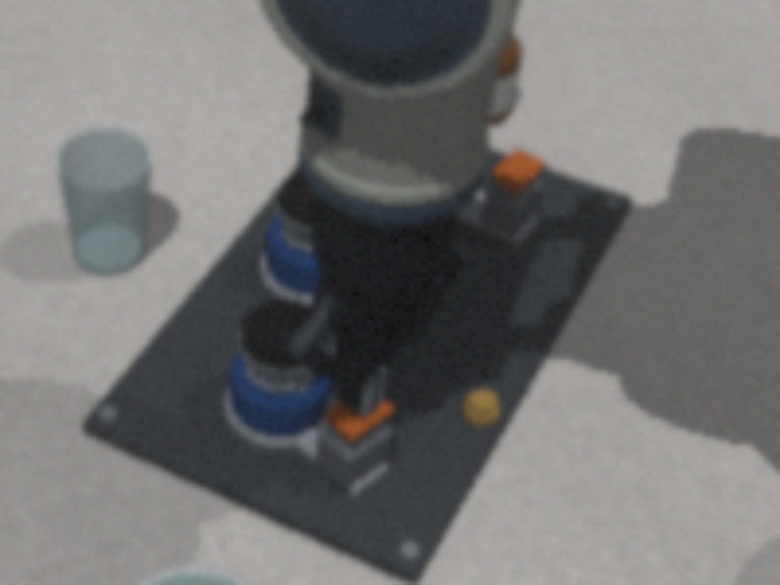

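The tips sit centred over the tag: the orange shows on both sides and in front, at wrist (238–320, 243). Press to the stop.

>>> arm_command(
  deltas=[
    [[0,0.15,0,0,0,0,0],[0,0.1,0,0,0,0,0],[0,0.1,0,0,0,0,0],[0,0,0,0,0,0,0]],
  ],
)

```text
time: 14.95
ee_pos: [0.4978, 0.0607, 0.0444]
tool_rot: [-0.176, 0.176, 0.685, -0.685]
wrist_force: [0.6, 0.0, -0.0]
finger_gap: -0.0
```

>>> arm_command(
  deltas=[
    [[0,0.1,0,0,0,0,0],[0,0.1,0,0,0,0,0],[0,0,0,0,0,0,0]],
  ],
)

```text
time: 15.25
ee_pos: [0.4976, 0.0607, 0.0402]
tool_rot: [0.176, -0.176, -0.685, 0.685]
wrist_force: [0.1, -0.6, 0.3]
finger_gap: -0.0005
```

>>> arm_command(
  deltas=[
    [[0,0.1,0,0,0,0,0],[0,0,0,0,0,0,0]],
  ],
)

```text
time: 15.45
ee_pos: [0.4975, 0.0607, 0.0382]
tool_rot: [0.176, -0.176, -0.685, 0.685]
wrist_force: [0.1, 0.4, 0.8]
finger_gap: -0.0002
```

```bash
python3 look.py 8 wrist side
python3 - <<'E'
from h import *
from plant import status,viewer
s=status.state(); d=viewer.snapshot("wrist"); H,S,V=cv2.split(cv2.cvtColor(d['img'],cv2.COLOR_BGR2HSV))
vv,uu=np.mgrid[0:420,0:560]; P=atdepth(d,np.c_[uu.ravel(),vv.ravel()],s).reshape(420,560,3)
for a,c,l in blobs((H<14)&(S>190)&(V>60)&(d['z_map']>0),30): print(a,c,np.median(P[l],0),np.percentile(P[l][:,2],[10,90]))
print(s['wrist_force'])
E
```

```text
1617 [273.70500928 257.82003711] [0.50667044 0.06169506 0.05857957] [0.05739097 0.05952026]
[-0.08579399 -0.29030708  0.95869393]
```

View pics/wrist8.png

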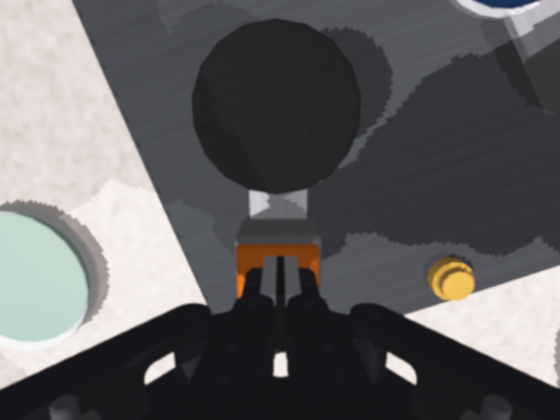

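View pics/side8.png

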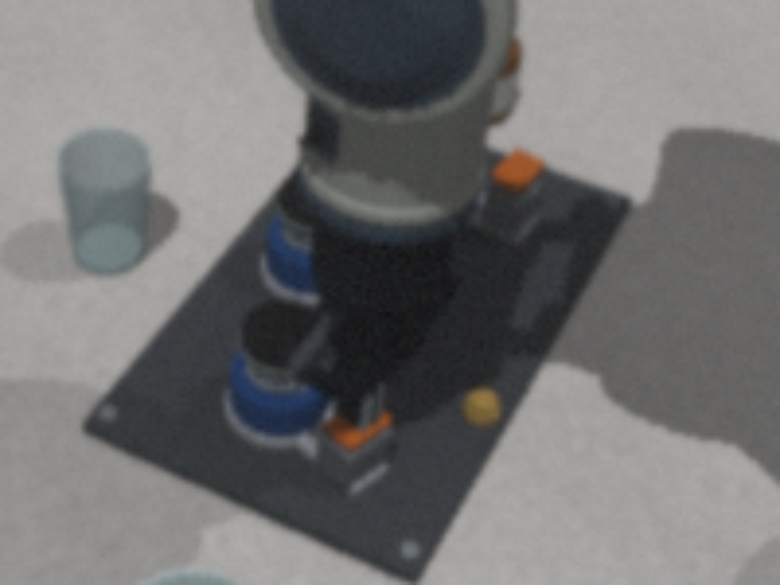

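The tag is now at z≈0.0585, nearly down. I'll push on until the stop shows as force.

>>> arm_command(
  deltas=[
    [[0,0.08,0,0,0,0,0],[0,0,0,0,0,0,0]],
  ],
)

```text
time: 15.8
ee_pos: [0.4976, 0.0607, 0.0367]
tool_rot: [0.176, -0.176, -0.685, 0.685]
wrist_force: [-0.0, 0.4, -0.1]
finger_gap: 0.0002
```

>>> arm_command(
  deltas=[
    [[0,0.05,0,0,0,0,0],[0,0,0,0,0,0,0]],
  ],
)

```text
time: 16.0
ee_pos: [0.4978, 0.0607, 0.0364]
tool_rot: [-0.175, 0.176, 0.685, -0.685]
wrist_force: [-2.9, -1.1, 16.6]
finger_gap: 0.0002
```

Force rose to 16.6 N, so the tag is at its stop. I lift straight up and move clear.

>>> arm_command(
  deltas=[
    [[0,0,0,0,0,0,0],[0,-0.2,0,0,0,0,0],[0,-0.5,0,0,0,0,0],[0,-1,0,0,0,0,0],[0,-1,0,0,0,0,0]],
  ],
)

```text
time: 16.5
ee_pos: [0.4975, 0.0607, 0.0908]
tool_rot: [0.176, -0.176, -0.685, 0.685]
wrist_force: [-0.7, 0.4, 0.2]
finger_gap: -0.0003
```

>>> arm_command(
  deltas=[
    [[0,-1,0,0,0,0,0],[0,-1,0,0,0,0,0],[0.5,-1,0,0,0,0,0],[0.5,-1,0,0,0,0,0],[0.5,-1,0,0,0,0,0]],
  ],
)

```text
time: 17.0
ee_pos: [0.4709, 0.0753, 0.1912]
tool_rot: [-0.176, 0.176, 0.685, -0.685]
wrist_force: [0.1, 0.2, -0.7]
finger_gap: 0.0001
```

>>> arm_command(
  deltas=[
    [[0.5,-0.5,0,0,0,0,0],[0.5,0,0,0,0,0,0],[0,0,0,0,0,0,0],[0,0,0,0,0,0,0]],
  ],
)

```text
time: 17.4
ee_pos: [0.4535, 0.0848, 0.1992]
tool_rot: [0.176, -0.175, -0.685, 0.685]
wrist_force: [0.3, 0.7, 0.4]
finger_gap: -0.0
```

```bash
python3 look.py 9 wrist side top; python3 to.py
python3 - <<'E'
from h import *
from plant import status,viewer
for n in["wrist","top"]:
    s=status.state(); d=viewer.snapshot(n); H,S,V=cv2.split(cv2.cvtColor(d['img'],cv2.COLOR_BGR2HSV))
    vv,uu=np.mgrid[0:420,0:560]; P=atdepth(d,np.c_[uu.ravel(),vv.ravel()],s).reshape(420,560,3)
    print(n)
    for a,c,l in blobs((H<14)&(S>190)&(V>60)&(d['z_map']>0),30): print(a,c.round(),np.median(P[l],0).round(4))
    for a,c,l in blobs((V<45)&(P[...,2]>0.07)&(P[...,2]<0.1)&(d['z_map']>0),100): print("pad",a,c.round(),np.median(P[l],0).round(4))
E
```

```text
t 17.55 ee [0.454  0.0846 0.1993] gap 0.0001 F [ 0.02 -0.1  -0.16]
q [ 0.05  0.28  1.75 -0.    1.12  2.13]
[[-0.876 -0.001 -0.482]
 [ 0.482 -0.    -0.876]
 [ 0.001 -1.     0.001]]
wrist
1531 [465.  18.] [ 0.5089 -0.1022  0.0682]
1227 [279. 137.] [0.498  0.0632 0.0572]
pad 4522 [278.  42.] [0.5577 0.0309 0.0864]
top
198 [365. 234.] [ 0.5081 -0.1087  0.0691]
113 [475. 237.] [ 0.4984 -0.3344  0.0715]
196 [412. 259.] [ 0.4551 -0.2033  0.0682]
pad 508 [363. 201.] [ 0.5756 -0.1031  0.0869]
pad 527 [421. 227.] [ 0.52   -0.2213  0.0875]
```

View pics/side9.png

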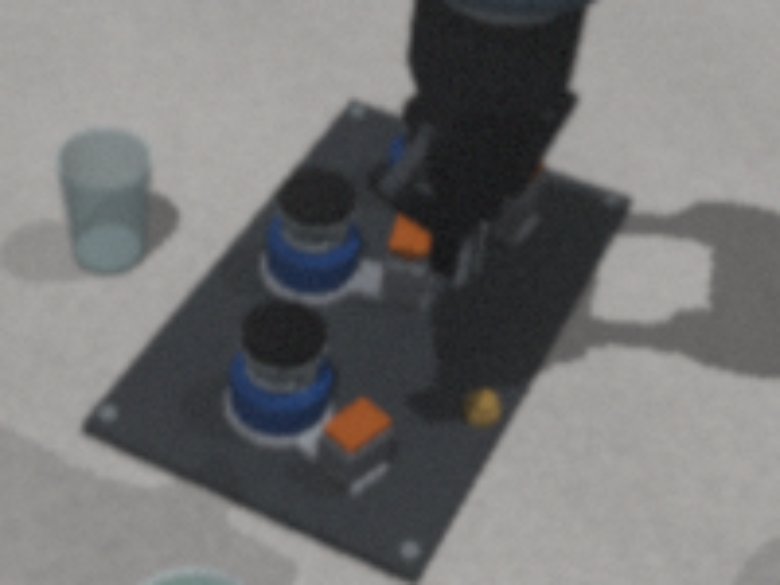

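View pics/wrist9.png

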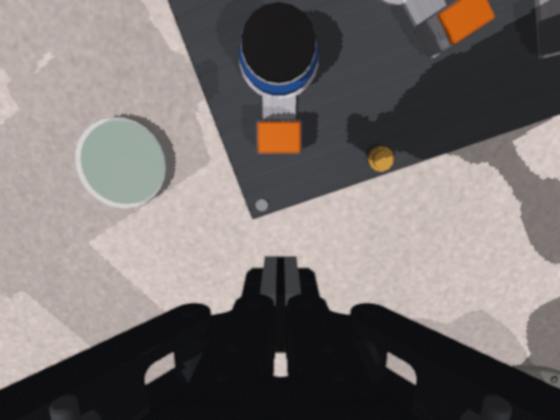

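The left tag is at z≈0.058, the other two tags are up at about 0.069, the pads are back at about 0.087, and the arm is clear. Handing in.

```bash
python3 -c "
from plant import job
print(job.job_done())"
```

```text
the job is handed in; nothing more can be done
None
```

I pressed the pads left, middle, right, found the left isolator softest, pushed its orange tag down to the stop, and handed the job in at about 17.6 s. No verdict is reported.

| Pad | Pressed by | Force | Spring |
|---|---|---|---|
| Left | about 5.3 mm | 3.7 N | softest |
| Middle | about 4.9 mm | 7.3 N | next |
| Right | about 6 mm | 14.6 N | firmest |

- **Tags:** The force rose to 16.6 N at the left tag's stop. After lifting, the left tag read z≈0.057 m (58 mm expected when fully down). The other two read 0.068–0.069 m, so they are still up.
- **Pads:** All three are back at 0.086–0.087 m.
- **Robot:** It is clear of everything, with the wrist force near zero.
- **Bystanders:** I measured none of their positions again after the moves. In the last pictures the beaker, dish and nut look upright and unmoved. The bottle's amber was picked up by the last top-view colour check near its starting place, but I didn't look at it closely.

**Disagreements:**
- The real fingertips sit about 21 mm behind the reported TCP. The first descent on the left pad stopped short in the air, so I found contact from the wrist camera's depth and the force instead.
- The tag's roughly 4 N of friction did not show in the force readings while it was sliding; only the stop did.
- The cameras differed by a few mm in y, and I used mostly the top view.

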